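Level a ball-mounted work stage by touch

ROBOT

A 7-joint arm with a two-finger parallel gripper is mounted at the origin on a cart in front of the work surface, level with it; the furniture and walls round the work are solid. World frame = base frame: x ahead of the robot, y to its left, z up, the work surface at z = 0. Lengths are in m, angles in rad, forces in N, time in s.
With the tool pointing down it reaches from about 0.35 to 0.9 m from the base axis. Payload 8.1 kg.
Tool frame: the origin (TCP) lies at the very end of the fingers, on their centre line; the grasp point (between the pads) lies 19 mm behind it (arm.tcp_to_grasp is the z of the grasp point in the tool frame, in m); z points along the fingers, y is the line along which they close (so a half turn about z gives the same grasp; the last joint's range is limited). The gripper opens to 92 mm and grips with 3 to 60 N. Pads are 19 mm wide; open, the fingers measure 130 mm over their backs; the gripper's body (75 mm by 190 mm) begins 47 mm behind the grasp point.
Start: joints at [-0.103, 0.434, 0.025, 1.573, -0.012, 1.134, -0.075], TCP at [0.625, -0, 0.227] pointing down, gripper open.
Joint ranges: [-2.62, 2.62], [-0.44, 2.09], [-1.27, 1.32], [0.08, 2.57], [-1.32, 4.46], [0.12, 2], [-2.74, 2.74]. Speed limits (rad/s): [2.22, 2.22, 3.01, 3.01, 3.14, 3.14, 3.14].

INTERFACE

Orientations are given as a rotation vector (axis times angle).
In Python, from cell import readout, vision, sign_off, arm gives the robot as it stands. The module is installed in compiled form; this text tells all that it offers.
- The arm moves only by the shell command python3 -m creep 'ROWS' [FORCE]. ROWS is JSON, a list of rows, each a list of 5 numbers: the shift along the tool's x, y, z in units of 4 cm (1.0 is 4 cm), then the turn about the tool's z in units of 4 degrees (1.0 is 4 degrees), then the opening, from 0 (shut) to 1 (fully open). A call has 1 to 12 rows; each row shifts and turns the commanded pose from where the row before left it, along the tool's axes as they then stand; what a row does not reach is not made up. A row lasts 1/8 s, in which the tool goes at most 62.5 mm and 10.7 degrees, less where a joint would pass 70% of its speed; a pose out of reach is approached as far as the arm can. A call with a number of a shift or a turn outside -1 to 1 is refused whole. A call with a gripper value outside its range is refused whole. The fingers move at their own pace and stop on an object; FORCE is the grip in N (left out, the last holds). Time passes only in rows, so rows that do not move let the fingers close. It gives the time, the measured TCP pose, the force, the opening and the grip force at its end, in the units of the state.
- readout.observe(): the state, without advancing time (a new reading comes with each control period).
- vision.get_image(name): name is "scene" or "side" or "wrist"; returns a dict with "pixels" (480x640x3 uint8, blue, green, red), "z_map" (480x640 float32, m along the optical axis (not along the pixel's ray), 0 where there is no reading), "camera_matrix" (3x3 intrinsics, pixels), "position" and "rotation" of the camera in the world. Camera axes: x right, y up, looking along -z (the intrinsics and any distortion apply to the point x, -y, -z); pixel columns grow to the right and rows downward; lengths in m; the calibration is good to about 2 mm. A picture is of the moment at which its call begins.
- sign_off(): hands the job in; it is judged then, once.
The state is a dict: "clock": time; "joints": joint angles; "dq": joint speeds; "joint_efforts": joint torques, N m; "position": TCP position; "ee_rot": TCP orientation; "force": force on the tool from outside, world axes, zero at the start; "ft_torque": the same for the moment, N m; "width": opening from 0.0 (shut) to 1.0 (fully open); "gripper_force": force on a finger pad.
Only numpy, scipy, OpenCV 4.12 (cv2) and the standard library are available. Lean on these libraries where they do the work, as an engineer would, in place of code of your own. Each camera call takes 0.05 s, during which the arm holds its last target. There are 200 camera calls.

TASK

The round face of the ball-mounted work stage has been left out of level. Take the ball-ended probe from its wooden block, feel lightly across the face with it to find the high side, and ease that side down with the probe, never bearing on the stage with more than 25 N, until the face is level to within 2.5 mm across its width. Then put the probe back upright and fully home in its bore; touch the stage with nothing but the probe and leave the other things on the bench where they are.

Things in the scene. Friction and masses are not known exactly. Their poses are not given: they have to be found in the camera images.
- stage: Ball-mounted work stage, fixed to the table: grey round foot 112 mm across, short steel pillar, and on top a round bare steel face plate, 150 mm across, 10 mm thick, with small flush holes that do not matter to the probe. Origin: centre of the foot's underside, z up. The plate stays centred over the origin within 5 mm.
- stage_socket (a point): Centre of the foot's upper end, 48 mm above the table, where the pillar enters. The pillar is clamped at any height: the middle of the upper face is 122 to 147 mm above the table. The face starts tilted 2.5 to 5 degrees, its high side in any direction: 60 mm from the middle it is up to 2.7 to 5.1 mm higher or lower than there. Height and tilt are not measured; feel for them.
- stage_screw (a point): Middle of the pillar's clamp bar on the side of the foot, 38 mm above the table; leave it. The plate's ball joint, 44 mm under its face, is held by friction alone (0.6 N m) and stays where it is left. Pressed 60 mm from the middle it holds still under 9 N, gives way following the probe at 10 to 18 N (more nearer the middle), and springs back less than 1 mm.
- probe_grip (a point): Centre of the handle of the ball-ended probe, a steel rod 120 mm long, 0.12 kg, standing upright and loose in its bore. Handle 16 mm in diameter, 60 mm long; z of this point runs up the rod. Below: a collar 24 mm across, 6 mm thick, its lower side 36 mm under this point, then a 6.6 mm stem and a 10 mm ball, its lowest point 90 mm under this point.
- probe: The same probe; origin at the lowest point of its ball, z along the rod towards the handle. Standing in its bore, the origin is 54 mm below the block's upper side.
- probe_block_hole0 (a point): Centre of the mouth of the probe's bore, the middle and widest of three in the upper side of a wooden block (110 x 50 x 62 mm high, fixed). Bore 15 mm wide, 58 mm deep, upright. The probe is home when its collar rests flat on the block: handle centre 36 mm above this point. The two 10 mm bores, 34 mm to each side, stay empty.
- contactor: Bystander: black contactor with two studs, 58 x 50 x 70 mm high, standing; origin at the centre of its underside. Leave it.
- bearing: Bystander: ball bearing, 47 mm across, 14 mm high, lying flat; origin at the centre of its underside. Leave it.
- fork_roller: Bystander: brown load roller, 69 mm across, 59 mm high, on end; origin at the centre of its underside. Leave it.
Mind the look-alikes: they are no part of the job. Leave any yellow look-alike of the probe alone.

How it is judged:
By the outcome, as a careful person would: the job done as asked, in the order asked, and still so for the second after the job is handed in, with the robot touching nothing.
It also fails if it takes over 67 s, if anything falls off the work surface, if the arm or the gripper's body presses on something with over 40 N, if the wrist force passes 120 N, or if a joint passes its speed limit or range.

## Working session

There is one attempt and no reset: what is moved stays moved. The work goes in short steps, Python scripts to look and compute and a shell command to move; the robot and the scene stay as the last step left them, time stands still between calls to the robot, and variables do not carry over. Pictures are saved under pics/ and viewed, at most 10 in all, crops included, and the job is handed in when it is done.

```bash
mkdir -p pics
cat > h.py <<'E'
import numpy as np, cv2
from cell import readout, vision, arm
def get(n):
    d=vision.get_image(n); np.savez(f'{n}.npz',**{k:np.array(v) for k,v in d.items()}); return d
def load(n): return np.load(f'{n}.npz')
def cloud(d):
    K=d['camera_matrix'];z=d['z_map'];v,u=np.mgrid[0:480,0:640]
    P=np.stack([(u-K[0,2])/K[0,0]*z,-(v-K[1,2])/K[1,1]*z,-z],-1)
    R=np.array(d['rotation'])
    if R.ndim==1: R=cv2.Rodrigues(R)[0]
    return P@R.T+np.array(d['position'])
E
python3 - <<'E'
from h import *
for n in ['scene','side']:
    d=get(n); cv2.imwrite(f'pics/{n}0.png',d['pixels']); print(n,d['position'],np.shape(d['rotation']),d['camera_matrix'])
s=readout.observe(); print(s, arm.tcp_to_grasp)
E
```

```text
scene [1.23193069 0.07654724 0.62154479] (3,) [[519.85794392   0.         322.57300245]
 [  0.         519.85794392 242.91948202]
 [  0.           0.           1.        ]]
side [0.41658158 1.05348147 0.75346814] (3,) [[620.50377551   0.         306.43018879]
 [  0.         620.50377551 232.20983877]
 [  0.           0.           1.        ]]
{'clock': 0.1, 'joints': array([-0.1025768 ,  0.43514302,  0.02501692,  1.57399839, -0.01157764,
        1.13401716, -0.0750908 ]), 'dq': array([-2.51280979e-04, -1.59055378e-05, -1.25300596e-03, -4.94301583e-04,
       -2.24323366e-04, -2.10684946e-04, -8.63853787e-04]), 'joint_efforts': array([ 2.76666542e-03, -6.69124532e+01,  9.87763703e-01, -3.15145969e+01,
       -6.05509384e-02,  3.73947364e-02,  1.19628339e-04]), 'position': array([ 6.24540097e-01, -1.00481618e-04,  2.26033344e-01]), 'ee_rot': array([-2.22094460e+00, -2.22069327e+00,  1.75333863e-03]), 'force': array([-0.48818285,  0.10885629, -0.65033552]), 'ft_torque': array([ 0.00126505,  0.0212795 , -0.00598383]), 'gripper_force': 0.0, 'width': 0.9994989926683407} -0.0188
```

View pics/scene0.png

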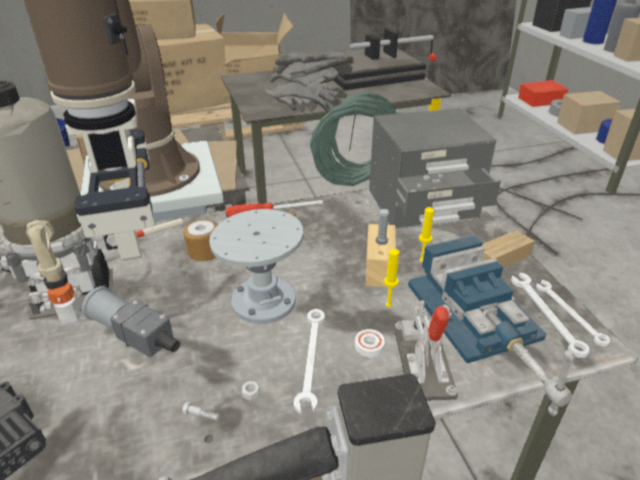

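View pics/side0.png

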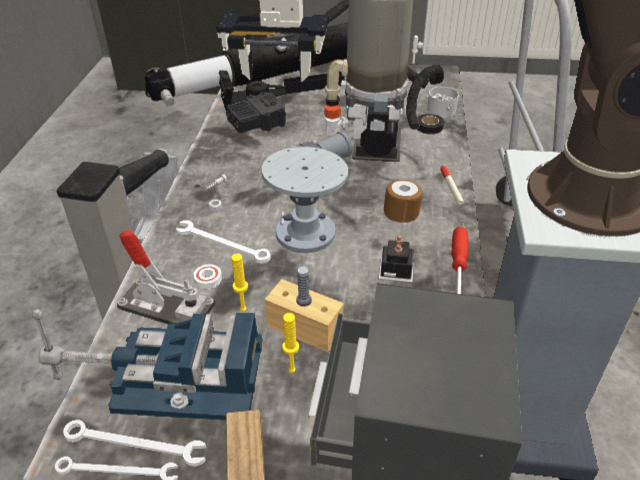

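The scene picture shows the stage plate at about (257,237). The grey probe stands in its wooden block at (382,235). In the side view the plate is at (305,172) and the probe at (304,287).

Things that could be taken for the probe:
- The grey rod, at scene (382,225) and side (304,287).
- Yellow rod A, at scene (391,275).
- Yellow rod B, at scene (427,235).

I choose the grey one standing in the block.

Run:
```python
from h import *
for n in ['scene','side']:
    d=load(n);C=cloud(d)
    pts={'scene':{'probe':(382,225),'block':(375,265),'yA':(391,262),'yB':(428,220),'plate':(257,237),'cab':(430,125),'bear':(369,340)},'side':{'probe':(304,270),'block':(320,310),'block2':(285,295),'yA':(238,265),'yB':(290,325),'plate':(305,172),'foot':(305,240),'cab':(440,300),'cont':(397,258),'roll':(403,195),'bear':(207,275)}}[n]
    for k,(u,v) in pts.items(): print(n,k,C[v,u].round(4))
    # block top: wood points at z 0.05..0.07
    px=d['pixels'].astype(int); z=C[...,2]
    hsv=cv2.cvtColor(d['pixels'],cv2.COLOR_BGR2HSV)
    u0,v0,u1,v1={'scene':(360,220,402,292),'side':(258,275,350,350)}[n]
    M=np.zeros((480,640),bool);M[v0:v1,u0:u1]=1
    w=M&(abs(z-.062)<.004)&(hsv[...,0]>8)&(hsv[...,0]<24)&(hsv[...,1]>60)
    r=cv2.minAreaRect(C[w][:,:2].astype(np.float32)*1000); print('block',w.sum(),r,np.median(z[w]))
    # probe
    g=M.copy(); g[:]=0; g[200:310,280:400]=1
    q=g&(z>.075)&(z<.14)&(hsv[...,1]<90)&(np.linalg.norm(C[...,:2]-np.array(r[0])/1000,axis=-1)<.025)
    print('probe',q.sum(),C[q].mean(0) if q.any() else 0, z[q].max() if q.any() else 0)
    c=C[{'scene':237,'side':172}[n],{'scene':257,'side':305}[n]]
    p=(abs(z-c[2])<.012)&(np.linalg.norm(C[...,:2]-c[:2],axis=-1)<.1)
    r=cv2.minEnclosingCircle(C[p][:,:2].astype(np.float32)); print('plate',p.sum(),r)
    P=C[p]; cf=np.linalg.lstsq(np.c_[P[:,:2]-np.array(r[0]),np.ones(len(P))],P[:,2],rcond=None)[0]; print('plane',cf)
    f=(z>.004)&(z<.05)&(np.linalg.norm(C[...,:2]-np.array(r[0]),axis=-1)<.09)
    print('foot',cv2.minEnclosingCircle(C[f][:,:2].astype(np.float32)))
a=cv2.resize(load('side')['pixels'][240:390,200:380],None,fx=4,fy=4)[:600]; cv2.imwrite('pics/crop1.png',a)
```

```text
scene probe [0.5245 0.4027 0.0994]
scene block [0.5662 0.3762 0.0457]
scene yA [0.6313 0.3747 0.1018]
scene yB [0.5364 0.4871 0.1015]
scene plate [0.5635 0.1717 0.1471]
scene cab [0.3241 0.5852 0.1843]
scene bear [ 6.920e-01  3.191e-01 -2.000e-04]
block 711 ((521.070556640625, 405.1656188964844), (49.89778518676758, 113.65342712402344), 68.11735534667969) 0.0614341819702503
probe 250 [0.52544632 0.40327582 0.10465958] 0.12949755935463841
plate 4226 ((0.5502809286117554, 0.17358702421188354), 0.07626139372587204)
plane [0.01666303 0.05239275 0.14535876]
foot ((0.5584923028945923, 0.18953250348567963), 0.0716572031378746)
side probe [0.5192 0.4093 0.1288]
side block [0.4949 0.4212 0.0593]
side block2 [0.5533 0.3914 0.0542]
side yA [0.6233 0.3896 0.1095]
side yB [0.5263 0.5012 0.1122]
side plate [0.547  0.1889 0.1471]
side foot [0.5467 0.2135 0.0146]
side cab [0.3338 0.5015 0.1843]
side cont [0.3819 0.2793 0.0471]
side roll [0.3751 0.1145 0.0559]
side bear [7.069e-01 3.077e-01 1.000e-04]
block 1581 ((533.3817749023438, 437.260498046875), (115.71106719970703, 111.41610717773438), 67.7121353149414) 0.06127268932909158
probe 92 [0.52414736 0.41519471 0.10337245] 0.12972068337418374
plate 3481 ((0.550504207611084, 0.17612184584140778), 0.0780227780342102)
plane [0.0360728  0.03580255 0.14506489]
foot ((0.5636910200119019, 0.1876528263092041), 0.072433240711689)
```

View pics/crop1.png

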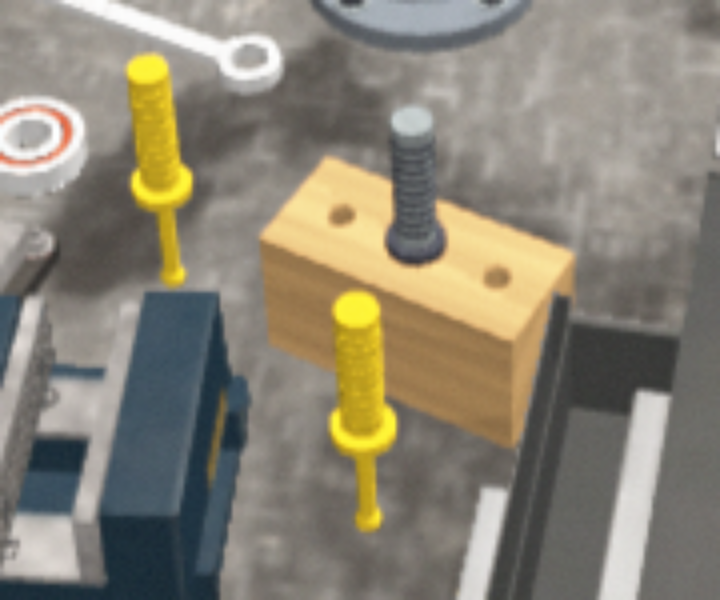

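The crop shows the grey knurled probe in the middle bore of the wooden block at crop pixel (412,185). The two yellow ones stand outside the block, so the choice is confirmed: the probe is at about (0.522, 0.407). Next I check what the gripper could hit.

Run:
```python
from h import *
A=np.concatenate([cloud(load(n))[load(n)['z_map']>0].reshape(-1,3) for n in ('scene','side')])
for y in np.arange(.30,.56,.03):
    print(round(y,2),end=': ')
    for x in np.arange(.38,.68,.03):
        m=(abs(A[:,0]-x)<.015)&(abs(A[:,1]-y)<.015); print('%4d'%(A[m,2].max()*1000 if m.any() else -1),end=' ')
    print()
print(' x',np.arange(.38,.68,.03).round(2))
```

```text
0.3:   37   24    3    3    4    2    2    3    3    2   17 
0.33:    3    2    2    2    2    2    2    2    3    3   16 
0.36:    2    2    3    3    2   63   63    2  120   60   22 
0.39:    2    2    3   63  127  129   64   62  122  110   57 
0.42:    1    3    1   65  128  130   64   63    6    2   53 
0.45:    3   -1   -1   63   63   63    2   86   86   81   78 
0.48:  187  187  118  124    3  121    3   88   88   83   84 
0.51:  187  188   69  124    3  121    3   89   87   83   83 
0.54:  188  188  144  123    3    2   40   89   87   83   83 
 x [0.38 0.41 0.44 0.47 0.5  0.53 0.56 0.59 0.62 0.65 0.68]
```

```bash
python3 -m creep '[[0.9,-0.23,0,0,0.6],[0.9,-0.23,0,0,0.6],[0.9,-0.23,0,0,0.6],[0.9,-0.23,0,0,0.6],[0.9,-0.23,0,0,0.6],[0.9,-0.23,0,0,0.6],[0.9,-0.23,0,0,0.6],[0.9,-0.23,0,0,0.6],[0.9,-0.23,0,0,0.6],[0.9,-0.23,0,0,0.6],[0.9,-0.23,0,0,0.6],[0,0,0,0,0.6]]' 60
cat > wl.py <<'E'
from h import *
import sys
d=get('wrist'); C=cloud(d); cv2.imwrite(sys.argv[1],d['pixels'])
s=readout.observe(); print(s['position'].round(4),s['ee_rot'].round(3),d['position'])
z=C[...,2]; near=np.linalg.norm(C[...,:2]-[.522,.407],axis=-1)<.03
m=near&(z>.122)&(z<.134); print('top',m.sum(),cv2.minEnclosingCircle(C[m][:,:2].astype(np.float32)) if m.any() else 0, C[m].mean(0) if m.any() else 0)
E
python3 wl.py pics/w1.png
```

```text
clock: 1.6
position: [0.5213, 0.3998, 0.2259]
ee_rot: [-2.214, -2.226, 0.001]
force: [0.0, -0.4, 0.3]
width: 0.601
gripper_force: 0.0
[0.5227 0.3974 0.226 ] [-2.218e+00 -2.224e+00  2.000e-03] [0.52153886 0.48402248 0.38426601]
top 447 ((0.5212165713310242, 0.4062684178352356), 0.008149763569235802) [0.52118859 0.40683501 0.12794357]
```

View pics/w1.png

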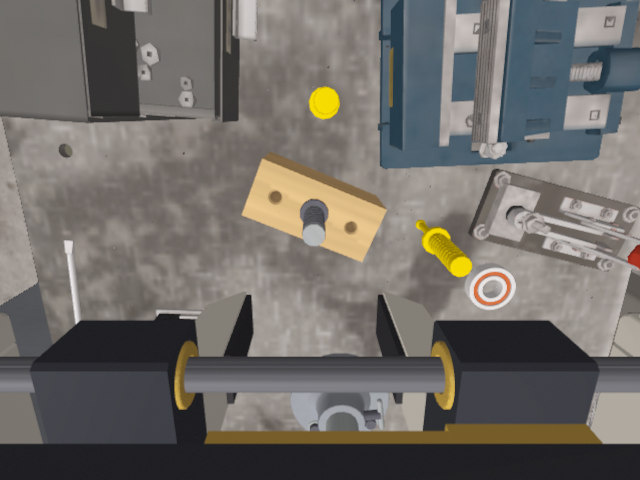

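The wrist view shows the probe in the middle bore at (314,235), with the yellow ones clear at (324,102) and (448,250). Its top measures 0.128 m, as expected. I'll shift 9 mm, go down and grip.

```bash
python3 -m creep '[[0.23,-0.03,0,0,0.6],[0,0,0.7,0,0.6],[0,0,0.7,0,0.6],[0,0,0.7,0,0.6],[0,0,0.7,0,0.6],[0,0,0.5,0,0.6],[0,0,0.25,0,0.6],[0,0,0,0,0.6],[0,0,0,0,0.6]]' 60; python3 -m creep '[[0,0,0,0,0],[0,0,0,0,0],[0,0,0,0,0],[0,0,0,0,0],[0,0,0,0,0],[0,0,0,0,0]]' 60
```

```text
clock: 2.78
position: [0.5233, 0.4055, 0.0857]
ee_rot: [2.222, 2.221, 0.002]
force: [-0.3, 0.2, 0.8]
width: 0.6
gripper_force: 0.0
clock: 3.52
position: [0.5226, 0.4052, 0.0848]
ee_rot: [-2.221, -2.221, 0.0]
force: [0.2, -0.8, 0.4]
width: 0.167
gripper_force: 60.0
```

```bash
python3 -m creep '[[0,0,-0.5,0,0],[0,0,-1,0,0],[0,0,-1,0,0],[0,0,-1,0,0],[0,0,-1,0,0],[-0.71,0.117,0,0,0],[-0.71,0.117,0,0,0],[-0.71,0.117,0,0,0],[-0.71,0.117,0,0,0],[-0.71,0.117,0,0,0],[-0.71,0.117,0,0,0],[0,0,0,0,0]]' 60
python3 - <<'E'
from h import *
d=get('side');C=cloud(d);cv2.imwrite('pics/s2.png',cv2.resize(d['pixels'][60:280,200:420],None,fx=2.7,fy=2.7))
for i in range(3): s=readout.observe();print(s['clock'],s['position'],s['force'])
E
```

```text
clock: 5.03
position: [0.5515, 0.2315, 0.2647]
ee_rot: [2.225, 2.216, -0.002]
force: [-0.5, 0.6, -0.8]
width: 0.166
gripper_force: 60.0
5.075 [0.5509362  0.23364735 0.26466582] [ 0.03498696  0.95954084 -1.06322704]
5.075 [0.5509362  0.23364735 0.26466582] [ 0.03498696  0.95954084 -1.06322704]
5.075 [0.5509362  0.23364735 0.26466582] [ 0.03498696  0.95954084 -1.06322704]
```

View pics/s2.png

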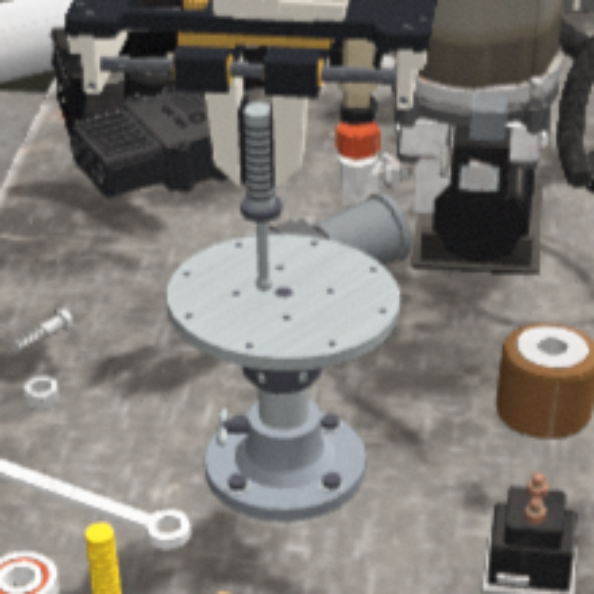

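The picture shows the probe held upright at crop pixel (260,200), above the plate centred at (284,297), clear of everything. I start feeling at +y.

```bash
cat > st.py <<'E'
from cell import readout
s=readout.observe(); print('t%.2f'%s['clock'],(s['position']*1000).round(2),s['force'].round(2))
E
python3 -m creep '[[0,0,0.5,0,0],[0,0,0.37,0,0],[0,0,0,0,0],[0,0,0,0,0]]' 60 >/dev/null; python3 st.py
python3 -m creep '[[0,0,0.02,0,0],[0,0,0,0,0]]' >/dev/null; python3 st.py
python3 -m creep '[[0,0,0.02,0,0],[0,0,0,0,0]]' >/dev/null; python3 st.py
python3 -m creep '[[0,0,0.02,0,0],[0,0,0,0,0]]' >/dev/null; python3 st.py
```

```text
t5.58 [550.85 235.28 230.33] [-0.83 -0.26 -1.39]
t5.83 [550.89 234.88 229.55] [-0.12  0.3  -1.83]
t6.08 [550.69 234.75 228.34] [ 0.26  0.32 -1.59]
t6.33 [550.66 234.73 227.44] [ 0.33 -0.07 -1.24]
```

```bash
python3 -m creep '[[0,0,0.02,0,0],[0,0,0,0,0]]' >/dev/null; python3 st.py
python3 -m creep '[[0,0,0.02,0,0],[0,0,0,0,0]]' >/dev/null; python3 st.py
python3 -m creep '[[0,0,0.02,0,0],[0,0,0,0,0]]' >/dev/null; python3 st.py
python3 -m creep '[[0,0,0.02,0,0],[0,0,0,0,0]]' >/dev/null; python3 st.py
```

```text
t6.58 [550.68 234.74 226.65] [-0.11 -0.7  -2.1 ]
t6.83 [550.78 234.8  225.98] [-0.26  0.51 -0.77]
t7.08 [550.89 234.93 225.6 ] [-0.53  0.15  3.28]
t7.33 [551.05 235.07 225.25] [-0.64 -0.43  8.33]
```

```bash
python3 -m creep '[[0,0,-0.2,0,0],[-0.75,0,0,0,0],[-0.75,0,0,0,0],[-0.75,0,0,0,0],[-0.75,0,0,0,0],[0,0,0.1,0,0],[0,0,0.1,0,0],[0,0,0,0,0],[0,0,0,0,0]]' >/dev/null; python3 st.py
python3 -m creep '[[0,0,0.02,0,0],[0,0,0,0,0]]' >/dev/null; python3 st.py
python3 -m creep '[[0,0,0.02,0,0],[0,0,0,0,0]]' >/dev/null; python3 st.py
python3 -m creep '[[0,0,0.02,0,0],[0,0,0,0,0]]' >/dev/null; python3 st.py
```

```text
t8.45 [550.63 115.61 224.28] [-0.65  0.36 -0.69]
t8.70 [550.68 114.98 223.53] [ 0.51  0.24 -0.92]
t8.95 [550.67 114.73 222.67] [ 0.32 -0.55 -1.78]
t9.20 [550.67 114.75 221.86] [ 0.08  0.21 -1.53]
```

```bash
python3 -m creep '[[0,0,0.02,0,0],[0,0,0,0,0]]' >/dev/null; python3 st.py
python3 -m creep '[[0,0,0.02,0,0],[0,0,0,0,0]]' >/dev/null; python3 st.py
python3 -m creep '[[0,0,0.02,0,0],[0,0,0,0,0]]' >/dev/null; python3 st.py
```

```text
t9.45 [550.67 114.76 221.06] [ 0.05  0.66 -0.72]
t9.70 [550.67 114.81 220.28] [-0.28  0.37 -0.97]
t9.95 [550.78 114.84 219.7 ] [-0.95 -0.49  0.17]
```

```bash
python3 -m creep '[[0,0,-0.25,0,0],[0.5,0.5,0,0,0],[0.5,0.5,0,0,0],[0.5,0.5,0,0,0],[0,0,0.07,0,0],[0,0,0,0,0],[0,0,0,0,0]]' >/dev/null; python3 st.py
python3 -m creep '[[0,0,0.02,0,0],[0,0,0,0,0]]' >/dev/null; python3 st.py
python3 -m creep '[[0,0,0.02,0,0],[0,0,0,0,0]]' >/dev/null; python3 st.py
python3 -m creep '[[0,0,0.02,0,0],[0,0,0,0,0]]' >/dev/null; python3 st.py
```

```text
t10.82 [610.37 173.86 227.03] [-0.28 -0.14 -1.07]
t11.07 [610.56 174.43 226.11] [-0.23  0.3  -1.59]
t11.32 [610.66 174.76 225.08] [-0.09  0.14 -1.13]
t11.57 [610.81 174.8  224.59] [-1.26 -0.67  1.49]
```

```bash
python3 -m creep '[[0,0,-0.1,0,0],[0,-0.75,0,0,0],[0,-0.75,0,0,0],[0,-0.75,0,0,0],[0,-0.75,0,0,0],[0,0,0.13,0,0],[0,0,0,0,0],[0,0,0,0,0]]' >/dev/null; python3 st.py
python3 -m creep '[[0,0,0.02,0,0],[0,0,0,0,0]]' >/dev/null; python3 st.py
python3 -m creep '[[0,0,0.02,0,0],[0,0,0,0,0]]' >/dev/null; python3 st.py
```

```text
t12.57 [491.51 174.7  223.13] [-0.11  0.35 -1.22]
t12.82 [490.96 174.72 222.19] [ 0.13  0.27 -2.17]
t13.07 [490.69 174.75 221.44] [ 0.16 -0.25 -2.14]
```

```bash
python3 -m creep '[[0,0,0.02,0,0],[0,0,0,0,0]]' >/dev/null; python3 st.py
python3 -m creep '[[0,0,0.02,0,0],[0,0,0,0,0]]' >/dev/null; python3 st.py
```

```text
t13.32 [490.8  174.81 220.83] [-0.08 -0.35 -0.08]
t13.57 [490.89 174.91 220.47] [-1.4  -0.98  4.87]
```

Contact heights in mm: +y 225.9, −y 219.9, +x 224.75, −x 220.9. That's a 3.4° tilt with the high side toward (0.54, 0.84). I'll press 60 mm out on that side.

```bash
python3 -m creep '[[0,0,-0.25,0,0],[0.42,0.767,0,0,0],[0.42,0.767,0,0,0],[0.42,0.767,0,0,0],[0,0,0.06,0,0],[0,0,0,0,0]]' >/dev/null; python3 st.py
python3 -m creep '[[0,0,0.02,0,0],[0,0,0.02,0,0],[0,0,0,0,0]]' >/dev/null; python3 st.py
python3 -m creep '[[0,0,0.02,0,0],[0,0,0,0,0]]' >/dev/null; python3 st.py
python3 -m creep '[[0,0,0.02,0,0],[0,0,0,0,0]]' >/dev/null; python3 st.py
```

```text
t14.32 [582.1  224.79 227.19] [ 0.33 -0.76 -1.37]
t14.70 [582.52 224.95 226.29] [-0.32 -0.87  0.17]
t14.95 [582.86 225.15 225.89] [-2.44 -0.27  5.09]
t15.20 [583.03 225.39 225.4 ] [-2.02  0.02  7.32]
```

```bash
python3 -m creep '[[0,0,0.02,0,0],[0,0,0,0,0]]' >/dev/null; python3 st.py
python3 -m creep '[[0,0,0.02,0,0],[0,0,0,0,0]]' >/dev/null; python3 st.py
python3 -m creep '[[0,0,0.02,0,0],[0,0,0,0,0]]' >/dev/null; python3 st.py
python3 -m creep '[[0,0,0.02,0,0],[0,0,0,0,0]]' >/dev/null; python3 st.py
```

```text
t15.45 [583.23 225.63 224.8 ] [-1.42 -0.09  6.74]
t15.70 [583.36 225.89 224.16] [-1.37  0.2   7.54]
t15.95 [583.55 226.14 223.54] [-0.92  0.19  7.93]
t16.20 [583.7  226.37 222.89] [-0.72  1.57  7.94]
```

```bash
python3 -m creep '[[0,0,0.02,0,0],[0,0,0,0,0],[0,0,0,0,0]]' >/dev/null; python3 st.py
python3 -m creep '[[0,0,-0.03,0,0],[0,0,0,0,0]]' >/dev/null; python3 st.py
python3 -m creep '[[0,0,-0.02,0,0],[0,0,0,0,0]]' >/dev/null; python3 st.py
```

```text
t16.57 [583.89 226.61 222.25] [-0.26  1.69  8.41]
t16.82 [583.37 225.78 222.37] [0.39 0.91 6.4 ]
t17.07 [582.92 225.2  222.46] [0.06 0.75 4.69]
```

```bash
python3 -m creep '[[0,0,-0.02,0,0],[0,0,0,0,0]]' >/dev/null; python3 st.py
python3 -m creep '[[0,0,-0.02,0,0],[0,0,0,0,0]]' >/dev/null; python3 st.py
python3 -m creep '[[0,0,-0.02,0,0],[0,0,0,0,0]]' >/dev/null; python3 st.py
```

```text
t17.32 [582.46 224.8  222.71] [-0.72 -0.02  1.03]
t17.57 [582.41 224.89 223.51] [ 0.08  0.12 -1.26]
t17.82 [582.7  225.12 224.71] [-0.16 -0.14 -1.57]
```

```bash
python3 -m creep '[[0,0,-0.08,0,0],[-0.63,-0.405,0,0,0],[-0.63,-0.405,0,0,0],[-0.63,-0.405,0,0,0],[-0.63,-0.405,0,0,0],[0,0,0.08,0,0],[0,0,0,0,0],[0,0,0,0,0]]' >/dev/null; python3 st.py
python3 -m creep '[[0,0,0.02,0,0],[0,0,0,0,0]]' >/dev/null; python3 st.py
python3 -m creep '[[0,0,0.02,0,0],[0,0,0,0,0]]' >/dev/null; python3 st.py
```

```text
t18.82 [518.32 125.36 224.79] [-0.01  0.34 -1.1 ]
t19.07 [517.99 124.71 223.75] [-0.09  0.37 -1.73]
t19.32 [517.91 124.38 223.03] [ 0.63 -0.59 -1.8 ]
```

```bash
python3 -m creep '[[0,0,0.015,0,0],[0,0,0,0,0]]' >/dev/null; python3 st.py
python3 -m creep '[[0,0,0.015,0,0],[0,0,0,0,0]]' >/dev/null; python3 st.py
```

```text
t19.57 [518.   124.41 222.63] [-0.16  0.07 -0.53]
t19.82 [518.09 124.44 222.3 ] [-0.43 -0.16  3.58]
```

```bash
python3 -m creep '[[0,0,-0.12,0,0],[0.15,0.69,0,0,0],[0.15,0.69,0,0,0],[0.15,0.69,0,0,0],[0,0,0.07,0,0],[0,0,0,0,0],[0,0,0,0,0]]' >/dev/null; python3 st.py
python3 -m creep '[[0,0,0.02,0,0],[0,0,0,0,0]]' >/dev/null; python3 st.py
python3 -m creep '[[0,0,0.02,0,0],[0,0,0,0,0]]' >/dev/null; python3 st.py
```

```text
t20.70 [600.01 142.19 224.03] [-0.57  0.29 -1.32]
t20.95 [600.53 142.32 223.35] [ 0.89  0.09 -1.04]
t21.20 [600.79 142.4  222.59] [-1.26 -0.25  0.26]
```

Contact there is at about 222.7. Now the opposite point.

```bash
python3 -m creep '[[0,0,-0.12,0,0],[0.405,-0.63,0,0,0],[0.405,-0.63,0,0,0],[0.405,-0.63,0,0,0],[0.405,-0.63,0,0,0],[0,0,0.08,0,0],[0,0,0,0,0],[0,0,0,0,0]]' >/dev/null; python3 st.py
python3 -m creep '[[0,0,0.02,0,0],[0,0,0,0,0]]' >/dev/null; python3 st.py
python3 -m creep '[[0,0,0.02,0,0],[0,0,0,0,0]]' >/dev/null; python3 st.py
```

```text
t22.20 [500.78 206.39 223.95] [ 0.91 -0.22 -1.62]
t22.45 [500.21 206.88 223.  ] [-0.11  0.86 -1.76]
t22.70 [500.13 207.14 222.55] [-0.38 -0.27  0.66]
```

The face now reads 222.55–222.85 all round, so it is level to well under 1 mm. I'll carry the probe back above the block. Meanwhile I'll estimate the bore as the midpoint of the two outer holes in the saved wrist picture.

```bash
python3 -m creep '[[0,0,-0.55,0,0],[0,0,-0.5,0,0],[0.82,0.09,0,0,0],[0.82,0.09,0,0,0],[0.82,0.09,0,0,0],[0.82,0.09,0,0,0],[0.82,0.09,0,0,0],[0.82,0.09,0,0,0],[0,0,0,0,0],[0,0,0,0,0]]' >/dev/null; python3 st.py
python3 - <<'E'
from h import *
def holes(d,win):
    C=cloud(d);K=d['camera_matrix'];R=cv2.Rodrigues(np.array(d['rotation']))[0];o=np.array(d['position'])
    g=cv2.cvtColor(d['pixels'],cv2.COLOR_BGR2GRAY);out=[]
    for (u,v) in win:
        p=g[v-7:v+8,u-7:u+8].astype(float); w=np.clip(np.median(p)-25-p,0,None); vv,uu=np.mgrid[v-7:v+8,u-7:u+8]
        uc,vc=(w*uu).sum()/w.sum(),(w*vv).sum()/w.sum()
        r=R@[(uc-K[0,2])/K[0,0],-(vc-K[1,2])/K[1,1],-1]; P=o+r*(.062-o[2])/r[2]; out.append(P); print((uc,vc),P.round(4))
    print('mid',(out[0]+out[1])/2,'dist',np.linalg.norm(out[0]-out[1]))
holes(load('wrist'),[(275,197),(351,227)])
d=get('side'); cv2.imwrite('pics/s3.png',cv2.resize(d['pixels'][150:350,220:420],None,fx=3,fy=3)); holes(d,[(286,294),(324,309)])
E
```

```text
t23.95 [521.62 403.36 263.94] [ 0.04 -1.17 -1.27]
(np.float64(274.6), np.float64(195.46415094339622)) [0.4888 0.4199 0.062 ]
(np.float64(349.8895658796649), np.float64(227.008377760853)) [0.5514 0.3934 0.062 ]
mid [0.52011857 0.40662878 0.062     ] dist 0.06802264337088008
(np.float64(285.1096669374492), np.float64(293.47603574329816)) [0.5521 0.3955 0.062 ]
(np.float64(323.94214876033055), np.float64(309.007513148009)) [0.4889 0.421  0.062 ]
mid [0.52050414 0.40824375 0.062     ] dist 0.06810440109836159
```

View pics/s3.png

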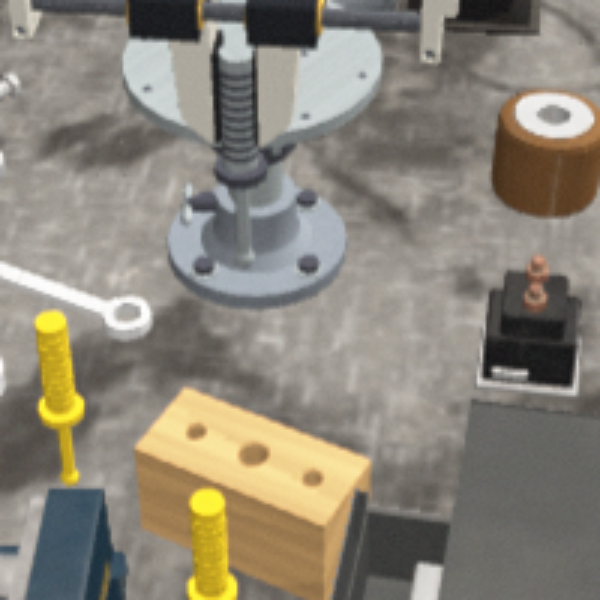

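The picture shows the probe hanging upright at crop pixel (240,160), ball at (246,257), and the empty bore at (254,455). Next I measure the ball against the bore.

```bash
python3 - <<'E'
from h import *
for n in ('side','scene'):
    d=get(n);C=cloud(d);s=readout.observe();p=s['position'];print(p)
    o=np.array(d['position']);K=d['camera_matrix'];R=cv2.Rodrigues(np.array(d['rotation']))[0]
    for lo,hi in ((p[2]-.077,p[2]-.069),(p[2]-.066,p[2]-.045),(p[2]-.035,p[2]-.027)):
        m=(C[...,2]>lo)&(C[...,2]<hi)&(np.linalg.norm(C[...,:2]-p[:2],axis=-1)<.02)
        v,u=np.nonzero(m); 
        if len(u)==0: print('none');continue
        uc=u.mean();vc=v.mean(); r=R@[(uc-K[0,2])/K[0,0],-(vc-K[1,2])/K[1,1],-1]
        P=o+r*((lo+hi)/2-o[2])/r[2]; print(n,len(u),C[m].mean(0).round(4),'lateral-ray',P.round(4))
E
python3 st.py
```

```text
[0.52194325 0.40273001 0.26435018]
side 27 [0.5226 0.4081 0.1927] lateral-ray [0.5228 0.4066 0.1914]
side 51 [0.5224 0.408  0.2092] lateral-ray [0.5225 0.4075 0.2089]
side 14 [0.5224 0.4078 0.2314] lateral-ray [0.522  0.4102 0.2334]
[0.52195657 0.40277405 0.26450242]
scene 21 [0.5245 0.4019 0.1923] lateral-ray [0.5232 0.4025 0.1915]
scene 47 [0.524  0.4021 0.2093] lateral-ray [0.5234 0.4024 0.209 ]
scene 18 [0.525  0.402  0.2329] lateral-ray [0.5261 0.4015 0.2335]
t24.10 [521.96 402.77 264.5 ] [-0.51 -0.99 -0.69]
```

```bash
python3 -m creep '[[0.08,-0.04,0,0,0],[0,0,0.7,0,0],[0,0,0.7,0,0],[0,0,0.7,0,0],[0,0,0.7,0,0],[0,0,0,0,0],[0,0,0,0,0],[0,0,0,0,0]]' >/dev/null; python3 st.py
python3 - <<'E'
from h import *
d=get('side'); cv2.imwrite('pics/s4.png',cv2.resize(d['pixels'][240:340,250:370],None,fx=6,fy=6,interpolation=cv2.INTER_CUBIC))
E
python3 st.py
```

```text
t25.10 [520.65 407.84 153.98] [ 0.16  0.31 -1.42]
t25.15 [520.53 407.7  153.81] [ 0.13 -0.45 -1.7 ]
```

View pics/s4.png

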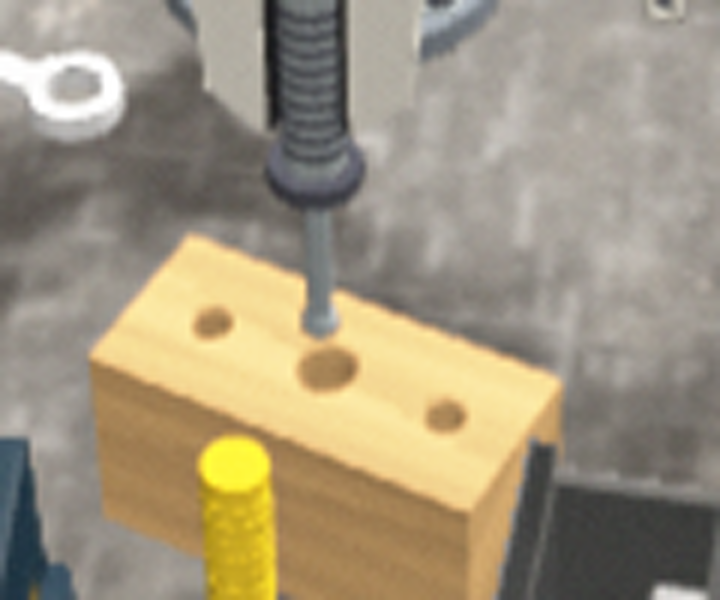

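The ball is just above the bore: ball at (320,322), bore mouth at (328,369) in the crop. I compare the two rays.

Run:
```python
from h import *
d=load('side');o=np.array(d['position']);K=d['camera_matrix'];R=cv2.Rodrigues(np.array(d['rotation']))[0]
for n,x,y,z in (('ball',320,321,.0819),('bore',328,369,.062)):
    u,v=250+x/6-.4,240+y/6-.4
    r=R@[(u-K[0,2])/K[0,0],-(v-K[1,2])/K[1,1],-1]; print(n,(o+r*(z-o[2])/r[2]).round(4))
```

```text
ball [0.5217 0.4107 0.0819]
bore [0.5205 0.4082 0.062 ]
```

```bash
python3 -m creep '[[-0.05,-0.025,0,0,0],[0,0,0.2,0,0],[0,0,0.1,0,0],[0,0,0,0,0]]' >/dev/null; python3 st.py
python3 -m creep '[[0,0,0.06,0,0],[0,0,0.04,0,0],[0,0,0,0,0]]' >/dev/null; python3 st.py
python3 -m creep '[[0,0,0.04,0,0],[0,0,0.04,0,0],[0,0,0,0,0]]' >/dev/null; python3 st.py
```

```text
t25.65 [518.65 404.93 139.59] [ 0.44  0.17 -1.45]
t26.02 [518.9  405.18 136.21] [ 0.    0.48 -1.43]
t26.40 [518.87 405.12 132.96] [ 0.05  0.28 -1.03]
```

```bash
python3 -m creep '[[0,0,0.1,0,0],[0,0,0.1,0,0],[0,0,0.1,0,0],[0,0,0,0,0]]' >/dev/null; python3 st.py
python3 -m creep '[[0,0,0.1,0,0],[0,0,0.1,0,0],[0,0,0.1,0,0],[0,0,0,0,0]]' >/dev/null; python3 st.py
python3 -m creep '[[0,0,0.1,0,0],[0,0,0.1,0,0],[0,0,0.1,0,0],[0,0,0,0,0]]' >/dev/null; python3 st.py
```

```text
t26.90 [518.73 404.95 120.56] [-0.    0.17 -1.38]
t27.40 [518.76 404.96 108.64] [-0.07 -0.88 -1.3 ]
t27.90 [518.75 404.94  96.65] [-0.15  0.16 -1.12]
```

```bash
python3 -m creep '[[0,0,0.1,0,0],[0,0,0.1,0,0],[0,0,0.05,0,0],[0,0,0,0,0]]' >/dev/null; python3 st.py
python3 -m creep '[[0,0,0.025,0,0],[0,0,0,0,0]]' >/dev/null; python3 st.py
python3 -m creep '[[0,0,0.02,0,0],[0,0,0,0,0]]' >/dev/null; python3 st.py
```

```text
t28.40 [518.88 405.1   86.9 ] [ 0.03  0.04 -1.04]
t28.65 [518.97 405.21  86.16] [ 0.27 -1.2  -2.48]
t28.90 [518.95 405.18  85.32] [-0.06 -0.54 -0.91]
```

```bash
python3 -m creep '[[0,0,0.02,0,0],[0,0,0,0,0]]' >/dev/null; python3 st.py
python3 -m creep '[[0,0,0.015,0,0],[0,0,0,0,0]]' >/dev/null; python3 st.py
```

```text
t29.15 [519.06 405.22  84.76] [-0.34 -1.38  0.54]
t29.40 [519.05 405.27  84.69] [-1.86 -1.82  6.36]
```

The probe is home at the same height it was gripped. I'll open, rise and look.

```bash
python3 -m creep '[[0,0,-0.015,0,0],[0,0,0,0,0.45],[0,0,0,0,0.45],[0,0,0,0,0.45],[0,0,0,0,0.45],[0,0,0,0,0.45]]'; python3 -m creep '[[0,0,-0.3,0,0.45],[0,0,-0.7,0,0.45],[0,0,-1,0,0.45],[0,0,-1,0,0.45],[0,0,-0.5,0,0.45],[-1,0,0,0,0.45],[-1,0,0,0,0.45],[-1,0,0,0,0.45],[0,0,0,0,0.45],[0,0,0,0,0.45],[0,0,0,0,0.45]]'
python3 - <<'E'
from h import *
d=get('side');C=cloud(d); a=cv2.resize(d['pixels'][130:350,200:420],None,fx=2.7,fy=2.7); cv2.imwrite('pics/s5.png',a)
z=C[...,2];m=(np.linalg.norm(C[...,:2]-[.522,.408],axis=-1)<.03)&(z>.08)&(z<.16); print('top z',z[m].max(), np.sort(z[m])[-8:])
m=(np.linalg.norm(C[...,:2]-[.5504,.175],axis=-1)<.07)&(abs(z-.145)<.012);P=C[m];print(np.linalg.lstsq(np.c_[P[:,:2]-[.5504,.175],np.ones(len(P))],P[:,2],rcond=None)[0])
E
```

```text
clock: 30.15
position: [0.519, 0.4052, 0.0845]
ee_rot: [2.221, 2.221, 0.0]
force: [-1.2, 0.3, -0.0]
width: 0.451
gripper_force: 0.0
clock: 31.52
position: [0.5187, 0.2866, 0.2248]
ee_rot: [-2.219, -2.223, -0.001]
force: [-0.1, 0.3, 0.1]
width: 0.448
gripper_force: 0.0
top z 0.12967798044955692 [0.12879058 0.12879899 0.12891183 0.12892165 0.12897816 0.12904247
 0.12918778 0.12967798]
[0.00171107 0.00202085 0.14541246]
```

View pics/s5.png

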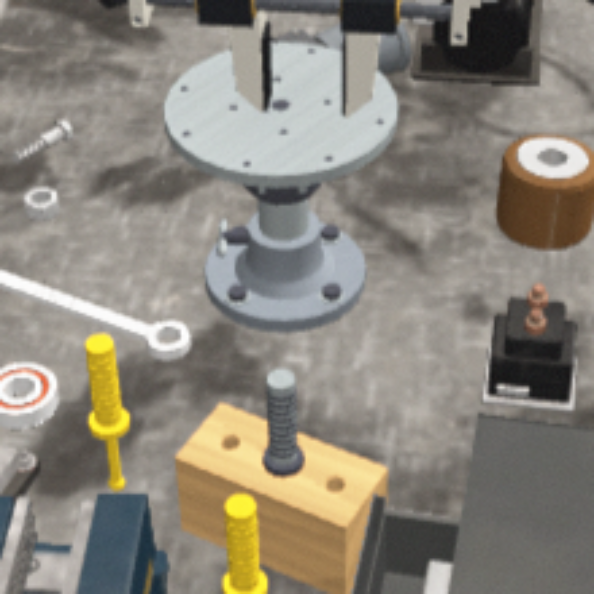

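The probe stands upright with its collar on the block at crop pixel (283,440), and its top is at 0.129 m as before. The plate at (281,110) is level, with a depth slope of about 0.002, and the gripper is in free space.

```bash
python3 -c "from cell import sign_off; print(sign_off())"
```

```text
the job is handed in; nothing more can be done
None
```

The job is handed in: the stage face felt level to within about 0.5 mm across its width, the press on it read under 11 N, and the probe is back upright and fully home in its bore, with about 31.6 s on the clock.

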